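# Fit the clean brake disc onto the studded hub

## Task

Pick up the clean bright brake disc with four holes, hat side up, and put it on the hub stand: over the centre pilot, turned until all four holes line up with the studs, then lowered by hand until it is fully home, flush on the hub face, and let go. Feel for the studs gently: never force, wrench or drop the disc against them. Leave the rusty disc and everything else on the bench where it is.

Things in the scene. Friction and masses are not known exactly. Their poses are not given: they have to be found in the camera images.
- disc_mid (a point): Centre of the clean bright 4-hole brake disc (0.45 to 0.65 kg), on its axis, 18 mm above its underside. It lies hat up: a flat ring 140 across, 6 thick, at the bottom; in its middle a round hat, 60 across, whose side wall rises to 36 above the underside (30 above the ring). Grip the hat across its sides from above. z is up; the holes lie on the +x, +y, -x and -y axes.
- disc_top (a point): The same disc: centre of the hat's top face, 36 mm above its underside, same axes. The hat is hollow from below (50 across inside, 28 deep); its top is 8 thick, with a centre bore of 20 and four through holes of 10, evenly spaced on a circle of 38 diameter, so each has 1.5 play all round its stud (about 4 degrees of turn either way).
- hub_seat (a point): Centre of the hub's flat seating face (46 mm across), 85 above the bench, on the hub's axis; z up, x and y along the stand's square base, NOT along the studs. The hub is locked. How its studs are turned differs every time and is not measured: see it, or feel for it by turning the disc (never more than 45 degrees either way). Disc flush: disc_mid 10 below this point.
- pilot_tip (a point): Tip of the hub's centre pilot, 28 mm above hub_seat: 17 across, straight for 22, then tapered to 8 across. Round it four round-tipped brass studs, 7 across, rise 18 from the face, evenly spaced on a circle of 38 diameter. While the holes miss the studs the disc rests on their tips, disc_mid about 8 above hub_seat; aligned, it goes down 18.
- stand: The hub stand as a whole, fixed to the bench: blue square base plate 130 x 130 x 12 mm, grey column 36 across, dark hub on top, 113 high to the pilot tip; origin at the centre of its underside, z up.
- old_disc_mid (a point): Centre of the rusty brown 3-hole brake disc, otherwise of the same shape and size, on its axis 18 mm above its underside. It does not fit and stays where it lies.
- nut_tray: red open tray of brass nuts, 90 x 90 x 30; origin at the centre of its underside; a bystander, to be left alone.
- wrench: steel wrench lying flat; origin on its underside, near mid-length; a bystander, to be left alone.
- detail_brush: hand brush lying flat; origin on its underside, near mid-length; a bystander, to be left alone.
- wax_jar: black jar with a yellow cap, 72 across, 60 high; origin at the centre of its underside; a bystander, to be left alone.
- sprayer: white spray bottle with a red head, 72 across, 195 high; origin at the centre of its underside; a bystander, to be left alone.
- drill: black and red cordless drill with a yellow scrubbing brush, lying on its side, about 210 x 160 x 56; origin on its underside below the motor; a bystander, to be left alone.
- polish_tin: green tin, 76 across, 32 high; origin at the centre of its underside; a bystander, to be left alone.
Not all that is in view belongs to the job. What is meant by the stand is not brown or pink, and is the larger of those in its own colour.

How it is judged:
By the outcome, as a careful person would: the job done as asked, in the order asked, and still so for the second after the job is handed in, with the robot touching nothing.
It also fails if it takes over 72 s, if anything falls off the work surface, if the arm or the gripper's body presses on something with over 40 N, if the wrist force passes 120 N, or if a joint passes its speed limit or range.

## Robot

A 7-joint arm with a two-finger parallel gripper is mounted at the origin on the work surface. World frame = base frame: x ahead of the robot, y to its left, z up, the work surface at z = 0. Lengths are in m, angles in rad, forces in N, time in s.
With the tool pointing down it reaches from about 0.425 to 1.025 m from the base axis. Payload 9.4 kg.
Tool frame: the origin (TCP) lies at the very end of the fingers, on their centre line; the grasp point (between the pads) lies 19 mm behind it; y points along the fingers, x is the direction in which the jaws open and shut, and the axes are right-handed (so a half turn about y gives the same grasp; the last joint's range is limited). The gripper opens to 85 mm and grips with 20 to 120 N. Pads are 22 mm wide; open, the fingers measure 114 mm over their backs; the gripper's body (76 mm by 85 mm) begins 54 mm behind the grasp point. The pads swing forward as they close: fully open they stand 13 mm farther back than shut.
Start: joints at [1.04, 0.599, -0.003, 1.599, 0.002, 0.943, -0.08], TCP at [0.318, -0.652, 0.231] pointing down, gripper open.
Joint ranges: [-2.57, 2.57], [-0.35, 1.97], [-1.29, 1.29], [0.11, 2.56], [-1.05, 4.19], [0.11, 1.86], [-2.63, 2.63]. Speed limits (rad/s): [2.22, 2.22, 3.01, 3.01, 3.14, 3.14, 3.14].

## Interface

Orientations are given as a rotation vector (axis times angle).
In Python, from workcell import move_pose, line_to, movej, set_gripper, hold, inverse_kinematics, observe, get_image, calibration, PlanningError, close_job gives the robot as it stands. Calls block until the motion is done:
- move_pose(position, orientation): joint-space move of the TCP to a pose.
- line_to(position, orientation=None, velocity=0.15): straight line of the TCP; orientation=None keeps the orientation; velocity is the mean speed in m/s.
- movej(angles): joint-space move.
- set_gripper(opening): finger opening in m; the grip force is fixed at half the most; returns when the fingers have stopped.
- hold(seconds).
- inverse_kinematics(position, orientation): joint angles nearest the present ones, or None.
- observe(): the state.
- get_image(name): name is "scene" or "top" or "wrist"; returns (picture, depth): 384x512x3 uint8, red, green, blue; 384x512 float32, m along the optical axis (not along the pixel's ray), 0 where there is no reading.
- calibration(name): a dict with "intrinsics" (3x3 intrinsics, pixels), "R" (3x3) and "t" (3): a world point X has camera coordinates R X + t; the wrist camera has in their place "tool_from_camera" (4x4, takes a point from camera to tool coordinates, whose origin is the TCP and whose axes are the tool frame's). Camera axes: x right, y down, z forward; pixel columns grow to the right and rows downward; lengths in m; the calibration is good to about 2 mm. A picture is of the moment at which its call begins: read the wrist's pose just before it. calibration takes no time and is no camera call.
A pose or a line that the arm cannot do raises PlanningError and nothing moves.
- close_job(): hands the job in, once; it reports no verdict.
The state is a dict: "time_s": time; "joint_positions": joint angles; "joint_vel": joint speeds; "tau": joint torques, N m; "ee_pos": TCP position; "eef_rot": TCP orientation; "ft_force": force on the tool from outside, world axes, zero at the start; "torque": the same for the moment, N m; "opening": finger opening in m.
Only numpy, scipy, OpenCV 4.12 (cv2) and the standard library are available. Lean on these libraries where they do the work, as an engineer would, in place of code of your own. Each camera call takes 0.05 s, during which the arm holds its last target.

## Working session

There is one attempt and no reset: what is moved stays moved. The work goes in short steps, each a Python script; the robot and the scene stay as the last script left them, time stands still between calls to the robot, and variables do not carry over. Pictures are saved under pics/ and viewed, and the job is handed in when it is done.

```bash
mkdir -p pics; ls; python3 - <<'E'
from workcell import *
import cv2, numpy as np
for n in ("scene","top"):
    p,d=get_image(n); cv2.imwrite(f"pics/{n}0.png",cv2.cvtColor(p,cv2.COLOR_RGB2BGR)); np.save(f"pics/{n}0.npy",d)
    print(n,calibration(n))
print(calibration("wrist"))
o=observe(); print(o)
E
```

```text
pics
scene {'intrinsics': array([[452.07421492,   0.        , 255.48144227],
       [  0.        , 452.07421492, 197.48674374],
       [  0.        ,   0.        ,   1.        ]]), 'R': array([[-0.23424562,  0.9720994 ,  0.01231842],
       [ 0.74600391,  0.18785972, -0.63889506],
       [-0.62338364, -0.14046878, -0.76919527]]), 't': array([ 0.08927152, -0.27092291,  1.62901863])}
top {'intrinsics': array([[493.47382354,   0.        , 250.52289203],
       [  0.        , 493.47382354, 200.7303306 ],
       [  0.        ,   0.        ,   1.        ]]), 'R': array([[ 0.09840959, -0.99514121,  0.00308721],
       [-0.9741579 , -0.0969674 , -0.20399439],
       [ 0.20330258,  0.01706757, -0.97896719]]), 't': array([-0.03006684,  0.48022961,  1.6157846 ])}
{'intrinsics': array([[292.48092139,   0.        , 253.99967581],
       [  0.        , 292.48092139, 189.23091221],
       [  0.        ,   0.        ,   1.        ]]), 'tool_from_camera': array([[ 9.99999877e-01, -3.74583294e-04, -3.26223848e-04,
         8.39484505e-04],
       [ 2.01656119e-04, -2.94048286e-01,  9.55790544e-01,
   
[... 165 characters left out ...]
,
         1.00000000e+00]])}
{'time_s': 0.1, 'joint_positions': array([ 1.04031032,  0.6000685 , -0.00251763,  1.60007832,  0.00176435,
        0.94292278, -0.07983235]), 'joint_vel': array([ 0.00118314, -0.0021119 ,  0.00014477, -0.00284976, -0.00064322,
        0.00050069, -0.00037385]), 'tau': array([ 8.64484347e-03, -7.77992749e+01,  1.57082733e+00, -2.58625299e+01,
        1.26755759e-02,  5.47380187e-03, -1.06532963e-05]), 'ee_pos': array([ 0.31760444, -0.65123367,  0.23047664]), 'eef_rot': array([-1.38965459,  0.86978815, -0.86763883]), 'ft_force': array([-0.14384581,  0.75325331,  1.08820739]), 'torque': array([ 0.02211757, -0.01066241,  0.01619484]), 'opening': 0.08536302201103328}
```

View pics.

View pics/scene0.png

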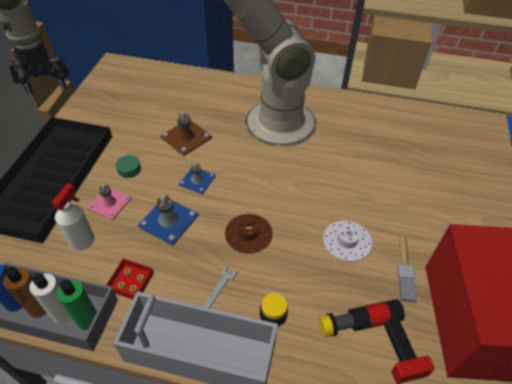

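View pics/top0.png

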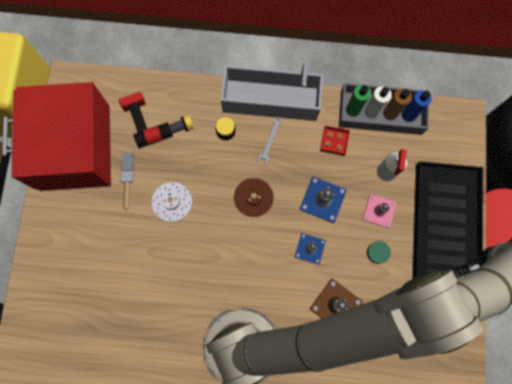

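Scene view, candidates. Discs: bright one at scene (347,240)/top (172,202), rusty one at (249,233)/(254,197). Stands: large blue (168,220)/(324,200), small blue (197,179)/(311,248), brown (186,132), pink (109,202). I choose the bright disc and the large blue stand, then check both in close crops.

```bash
cat > h.py <<'E'
from workcell import *
import cv2, numpy as np
from scipy.spatial.transform import Rotation as Rn
def world(name,u,v,d=None,z=None,C=None):
    c=C or calibration(name); K=c["intrinsics"];R=c["R"];t=c["t"]
    ray=np.linalg.inv(K)@np.array([u,v,1.])
    o=-R.T@t; r=R.T@ray
    s=d if d is not None else (z-o[2])/r[2]
    return o+s*r
def proj(name,X,C=None):
    c=C or calibration(name); p=c["intrinsics"]@(c["R"]@np.array(X)+c["t"]); return p[:2]/p[2]
def wristC(obs):
    c=calibration("wrist"); T=np.eye(4); T[:3,:3]=Rn.from_rotvec(obs["eef_rot"]).as_matrix(); T[:3,3]=obs["ee_pos"]
    W=np.linalg.inv(T@c["tool_from_camera"]); return dict(intrinsics=c["intrinsics"],R=W[:3,:3],t=W[:3,3])
def crop(img,u,v,w,h,s,fn):
    c=img[max(0,v-h):v+h,max(0,u-w):u+w]; cv2.imwrite(fn,cv2.resize(c,None,fx=s,fy=s,interpolation=cv2.INTER_CUBIC))
def ori(psi):
    """tool y down, tool x (jaw dir) at world angle psi"""
    x=np.array([np.cos(psi),np.sin(psi),0]); y=np.array([0,0,-1.]); z=np.cross(x,y)
    return Rn.from_matrix(np.c_[x,y,z]).as_rotvec()
E
python3 - <<'E'
from h import *
a=cv2.imread("pics/top0.png"); d=np.load("pics/top0.npy"); s=cv2.imread("pics/scene0.png")
A=a[162:242,132:212]; B=a[160:240,284:364]; Cc=s[200:280,307:387]; D=s[180:260,128:208]
r=lambda x:cv2.resize(x,None,fx=3.6,fy=3.6,interpolation=cv2.INTER_CUBIC)
cv2.imwrite("pics/crops.png",np.vstack([np.hstack([r(A),r(B)]),np.hstack([r(Cc),r(D)])]))
for n,u,v in (("disc",172,202),("ring",190,202),("pil",325,196),("base",310,195)):
    print(n,d[v,u],world("top",u,v,d=d[v,u]))
o=observe(); R=Rn.from_rotvec(o["eef_rot"]).as_matrix(); print(R.round(3))
E
```

```text
disc 1.6735973 [0.45212986 0.28222846 0.03975964]
ring 1.7071904 [0.4644773  0.22614379 0.00703125]
pil 1.6312188 [ 0.51337605 -0.22656857  0.0868972 ]
base 1.7105603 [ 0.52968563 -0.18497806  0.00996316]
[[ 0.438 -0.001  0.899]
 [-0.899  0.001  0.438]
 [-0.001 -1.    -0.   ]]
```

View pics/crops.png

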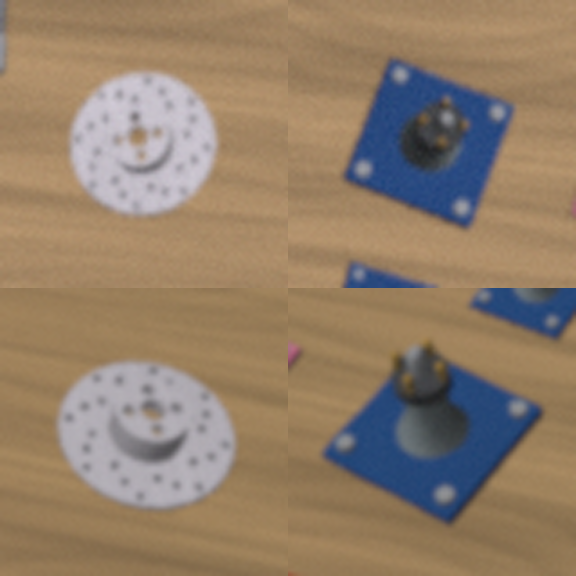

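Crops confirm it: the bright disc has a raised hat with four holes, and the large blue stand has four brass studs. Next I look at both from the wrist camera.

```bash
cat >> h.py <<'E'
def look(X,psi,tag,z=0.27,off=0.05):
    zd=np.array([-np.sin(psi),np.cos(psi),0])
    P=np.array([X[0],X[1],z])-off*zd
    move_pose(P,ori(psi)); hold(0.2)
    snap(tag)
def snap(tag):
    import pickle
    o=observe(); p,d=get_image("wrist")
    cv2.imwrite(f"pics/{tag}.png",cv2.cvtColor(p,cv2.COLOR_RGB2BGR)); pickle.dump((o,p,d,wristC(o)),open(f"pics/{tag}.pkl","wb"))
    print(tag,o["time_s"],o["ee_pos"].round(4),o["joint_positions"].round(2),o["ft_force"].round(1))
E
python3 - <<'E'
from h import *
look((0.513,-0.2266),-0.41,"w_stand")
look((0.452,0.282),0.55,"w_disc",z=0.22)
E
```

```text
w_stand 1.85 [ 0.4928 -0.2735  0.2697] [ 0.58  0.37 -0.23  1.92  0.11  0.86 -0.12] [0.6 0.  0.4]
w_disc 3.9667 [0.4786 0.2386 0.22  ] [-0.09  0.46 -0.66  2.02  0.39  0.79 -0.43] [ 0.8 -1.1 -0.1]
```

View pics/w_stand.png

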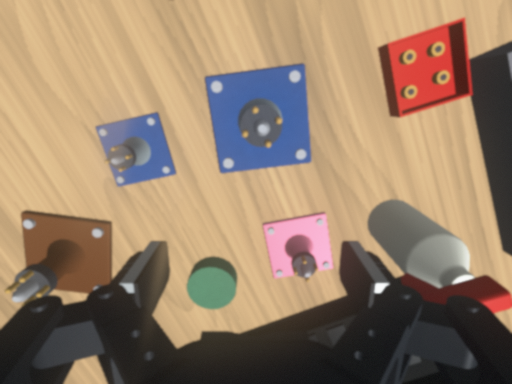

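View pics/w_disc.png

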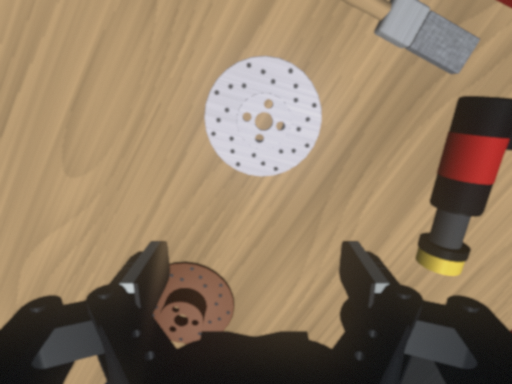

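```bash
python3 - <<'E'
from h import *
def big(tag,u0,v0,w,h,s):
    a=cv2.imread(f"pics/{tag}.png")[v0:v0+h,u0:u0+w]
    b=cv2.resize(a,None,fx=s,fy=s,interpolation=cv2.INTER_CUBIC)
    for k in range(0,w,10): cv2.putText(b,str(u0+k),(k*s,10),0,.35,(0,255,0),1); cv2.line(b,(k*s,0),(k*s,b.shape[0]),(0,255,0) ,1) if k%10==0 and False else None
    for k in range(0,h,10): cv2.putText(b,str(v0+k),(0,k*s+5),0,.35,(0,255,0),1)
    cv2.imwrite(f"pics/{tag}_big.png",b)
big("w_stand",225,90,75,70,8); big("w_disc",235,90,60,60,9)
E
```

```text
(no output)
```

View pics/w_stand_big.png

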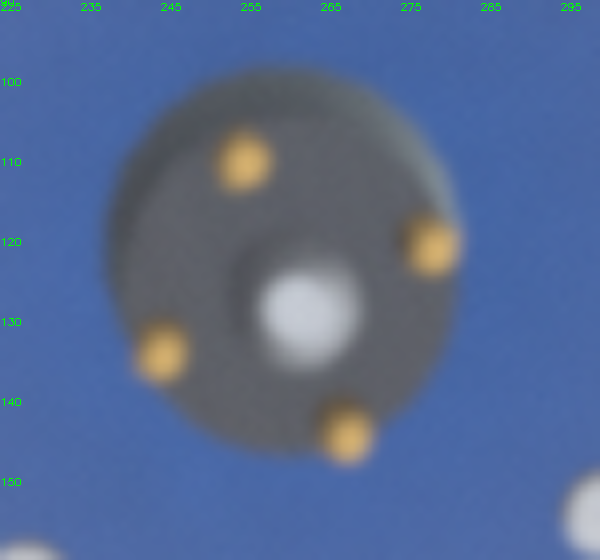

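View pics/w_disc_big.png

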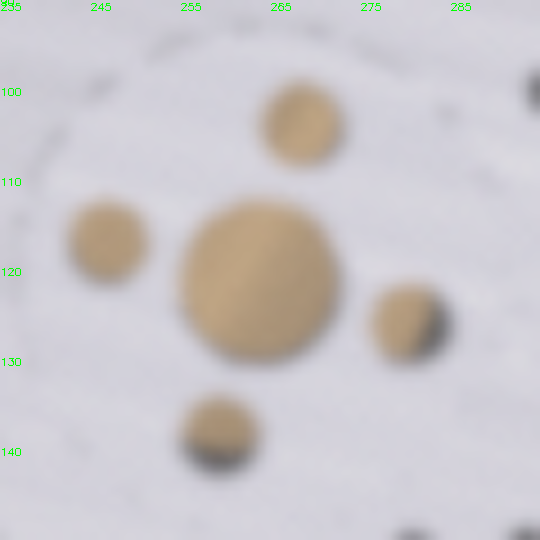

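```bash
python3 - <<'E'
from h import *
import pickle
def an(tag,pts,z,s,u0,v0,c):
    o,p,d,C=pickle.load(open(f"pics/{tag}.pkl","rb"))
    f=lambda q:((q[0]+.5)/s-.5+u0,(q[1]+.5)/s-.5+v0)
    W=np.array([world("",*f(q),z=z,C=C) for q in pts])
    m=W.mean(0); r=W-m; a=np.degrees(np.arctan2(r[:,1],r[:,0]))
    print(tag,m.round(4),np.linalg.norm(r[:,:2],axis=1).round(4),a.round(1),(a%90).round(1))
    for q,zz in c: print("  c",world("",*f(q),z=zz,C=C).round(4))
    for q in pts: u,v=f(q); dd=d[int(round(v)),int(round(u))]; print("  depthz",world("",u,v,d=dd,C=C).round(4))
    if tag=="w_disc":
        m=(p.min(2)>170).astype(np.uint8); m[:, :190]=0;m[:,340:]=0;m[190:]=0
        cs,_=cv2.findContours(m,cv2.RETR_EXTERNAL,cv2.CHAIN_APPROX_NONE); e=cv2.fitEllipse(max(cs,key=len)); print(" ring",e,world("",*e[0],z=.006,C=C).round(4))
an("w_stand",[(245,162),(433,249),(163,354),(348,438)],.102,8,225,90,[((298,309),.113)])
an("w_disc",[(302,124),(108,243),(412,323),(220,436)],.036,9,235,90,[((261,282),.036)])
E
```

```text
w_stand [ 0.5191 -0.2343  0.102 ] [0.0189 0.0188 0.0188 0.019 ] [ 87.6  -2.5 177.2 -92.4] [87.6 87.5 87.2 87.6]
  c [ 0.519  -0.2341  0.113 ]
  depthz [ 0.52   -0.2154  0.1046]
  depthz [ 0.5378 -0.235   0.1041]
  depthz [ 0.5004 -0.2334  0.1027]
  depthz [ 0.5183 -0.2531  0.1035]
w_disc [0.4604 0.2879 0.036 ] [0.0191 0.019  0.0191 0.019 ] [ 106.9 -162.9   16.9  -73.3] [16.9 17.1 16.9 16.7]
  c [0.4603 0.288  0.036 ]
  depthz [0.4564 0.3066 0.0008]
  depthz [ 4.424e-01  2.801e-01 -4.000e-04]
  depthz [0.4396 0.3019 0.3629]
  depthz [0.4687 0.2661 0.0005]
 ring ((262.7082214355469, 115.96732330322266), (115.73789978027344, 118.8263931274414), 9.168621063232422) [0.4584 0.291  0.006 ]
```

```bash
python3 - <<'E'
from h import *
for s in (-1.5,1.5):
    P=[0.4603,0.288,.22]; psi=.55+s; zd=np.array([-np.sin(psi),np.cos(psi),0]); print(s,inverse_kinematics(P-.05*zd,ori(psi)))
look((0.4603,0.288),0.55-1.5,"w_disc2",z=0.22)
a=cv2.imread("pics/w_disc2.png")[90:150,235:295]; cv2.imwrite("pics/w_disc2_big.png",cv2.resize(a,None,fx=9,fy=9,interpolation=cv2.INTER_CUBIC))
E
```

```text
-1.5 [-0.46450051  0.3508128  -0.26621943  2.12071716  0.14312975  0.68651247
 -1.77620591]
1.5 [ 0.01624778  0.65234194 -1.03711542  1.88060543  0.66778945  1.00465159
  0.73461522]
w_disc2 5.4333 [0.4198 0.2587 0.2199] [-0.46  0.35 -0.27  2.12  0.14  0.69 -1.78] [ 0.5 -0.3  0.4]
```

View pics/w_disc2_big.png

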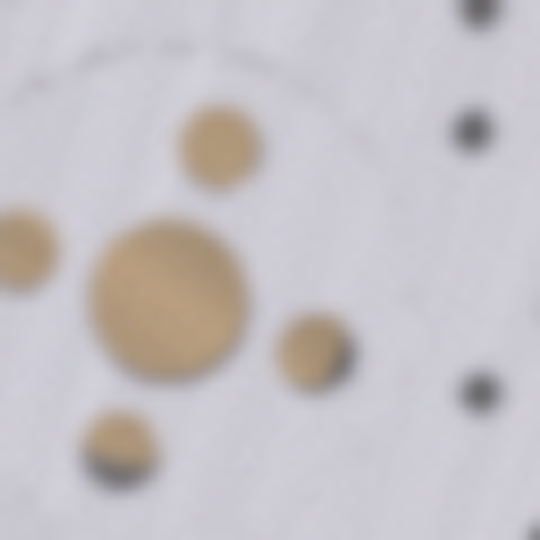

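```bash
python3 - <<'E'
from h import *
import pickle
o,p,d,C=pickle.load(open("pics/w_disc2.pkl","rb"))
f=lambda q:((q[0]+.5)/9-.5+235,(q[1]+.5)/9-.5+90)
m2=world("",*f((169,300)),z=.036,C=C); print(m2)
W=np.array([world("",*f(q),z=.036,C=C) for q in [(220,147),(20,252),(317,353),(120,451)]])-m2
print(np.degrees(np.arctan2(W[:,1],W[:,0]))%90)
# true = m + R(psi) b ; 
R=lambda a:np.array([[np.cos(a),-np.sin(a)],[np.sin(a),np.cos(a)]])
m1=np.array([.4604,.2879]); b=np.linalg.solve(R(-.95)-R(.55),m1-m2[:2]); print("b",b,"disc",m1+R(.55)@b)
print("stand",np.array([.519,-.2342])+R(-.41)@b*1.0)
E
```

```text
[0.46050779 0.28785718 0.036     ]
[16.69949491 18.06391937 16.24895131 17.16403114]
b [-1.50767962e-05 -8.37305618e-05] disc [0.46043091 0.28782074]
stand [ 0.5189528  -0.23427078]
```

```bash
python3 - <<'E'
from h import *
psi=0.3
move_pose([.4604,.2878,.12],ori(psi))
line_to([.4604,.2878,.03],velocity=.12)
f0=observe()["ft_force"]
for z in (.02,.014,.010,.007):
    line_to([.4604,.2878,z],velocity=.04); o=observe(); print(z,o["ee_pos"].round(4),(o["ft_force"]-f0).round(1))
    if abs(o["ft_force"]-f0).max()>4: break
snap("pre")
set_gripper(.0); o=observe(); print("grip",o["opening"],o["ee_pos"].round(4),o["ft_force"].round(1),o["time_s"])
snap("grip")
E
```

```text
0.02 [0.4603 0.2877 0.0199] [ 0.3  1.2 -0.2]
0.014 [0.4603 0.2877 0.0137] [-0.3  0.9 -0.9]
0.01 [0.4603 0.2877 0.0098] [-0.2  0.9 -0.5]
0.007 [0.4603 0.2878 0.0068] [ 0.6  1.  -0.9]
pre 8.4583 [0.4603 0.2878 0.0068] [-0.46  0.75 -0.29  2.15  0.66  0.33 -1.01] [ 0.2  0.1 -0.3]
grip 0.05899365225065881 [0.4605 0.2878 0.0077] [-2.1 -1.4  9.1] 8.8917
grip 8.8917 [0.4605 0.2878 0.0077] [-0.46  0.75 -0.29  2.15  0.66  0.33 -1.01] [-2.1 -1.4  9.1]
```

View pics/grip.png

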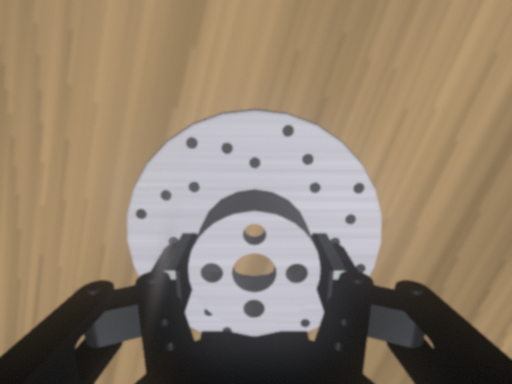

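```bash
python3 - <<'E'
from h import *
line_to([.4604,.2878,.06],velocity=.06)
hold(.2); o=observe(); print(o["opening"],o["ft_force"].round(1),o["torque"].round(2))
line_to([.4604,.2878,.22],velocity=.15)
psi=0.3-np.radians(19.4)
move_pose([.519,-.2342,.20],ori(psi))
line_to([.519,-.2342,.115],velocity=.1); hold(.3)
o=observe(); print(o["time_s"],o["opening"],o["ee_pos"].round(4),o["ft_force"].round(1),o["torque"].round(2))
snap("over")
a=cv2.imread("pics/over.png")[190:350,155:355]; cv2.imwrite("pics/over_big.png",cv2.resize(a,None,fx=4,fy=4,interpolation=cv2.INTER_CUBIC))
E
```

```text
0.058827435617655084 [-0.9 -0.5 -5.6] [-0.    0.01 -0.04]
14.5917 0.05884426922135283 [ 0.5191 -0.2343  0.1154] [-0.7  1.4 -4.6] [-0.02 -0.02 -0.04]
over 14.5917 [ 0.5191 -0.2343  0.1154] [ 0.6   0.6  -0.4   2.04  0.41  0.58 -0.13] [-0.7  1.4 -4.6]
```

View pics/over_big.png

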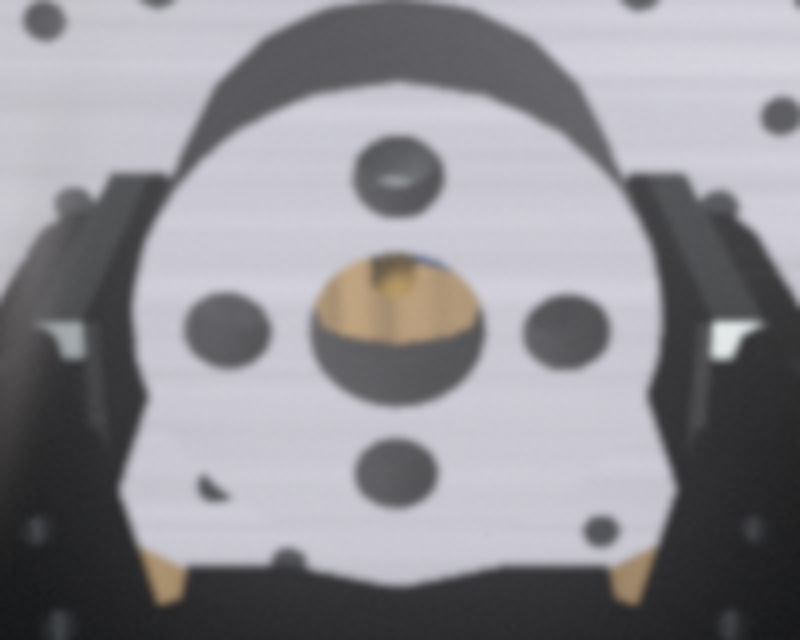

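```bash
python3 - <<'E'
from h import *
import pickle
o,p,d,C=pickle.load(open("pics/over.pkl","rb"))
f=lambda q:((q[0]+.5)/4-.5+155,(q[1]+.5)/4-.5+190)
W=np.array([world("",*f(q),z=.1437,C=C) for q in [(228,331),(567,332),(398.5,177),(397,472)]])
m=W.mean(0);r=W-m; print(m.round(4),np.linalg.norm(r,axis=1).round(4),(np.degrees(np.arctan2(r[:,1],r[:,0]))%90).round(1), o["ee_pos"].round(4), np.degrees(.3)-19.4)
s=f((397,285)); print("stud",world("",*s,z=.102,C=C).round(4))
E
```

```text
[ 0.5194 -0.2345  0.1437] [0.0191 0.019  0.019  0.0189] [87.7 87.4 87.5 87.5] [ 0.5191 -0.2343  0.1154] -2.211266146075303
stud [ 0.5185 -0.2535  0.102 ]
```

```bash
python3 - <<'E'
from h import *
x,y=.5187,-.2340
f0=observe()["ft_force"]; t0=observe()["torque"]
zs=[.105,.098]+list(np.arange(.094,.0665,-.003))+[.0665]
for z in zs:
    line_to([x,y,z],velocity=.04); o=observe(); df=o["ft_force"]-f0
    print(round(z,4),o["ee_pos"].round(4),df.round(1),(o["torque"]-t0).round(2))
    if np.linalg.norm(df)>6: print("STOP"); break
print(o["time_s"],o["opening"])
snap("low")
E
```

```text
0.105 [ 0.5185 -0.2339  0.1045] [-0.9  0.9  1.4] [-0.02 -0.04 -0.  ]
0.098 [ 0.5185 -0.2339  0.0977] [-0.5 -0.   1.1] [ 0.03  0.03 -0.02]
0.094 [ 0.5186 -0.2339  0.0938] [-0.1  0.9  1.2] [-0.02  0.03  0.01]
0.091 [ 0.5186 -0.234   0.0908] [0.6 0.8 1.4] [ 0.04 -0.    0.01]
0.088 [ 0.5186 -0.234   0.0878] [-0.2  0.9  1.5] [-0.03  0.02 -0.  ]
0.085 [ 0.5186 -0.2339  0.0848] [-1.1 -0.5  0.5] [ 0.01 -0.    0.02]
0.082 [ 0.5186 -0.234   0.0818] [0.2 0.3 0.3] [-0.01  0.   -0.02]
0.079 [ 0.5185 -0.2339  0.0788] [-1.1 -0.4  1.7] [ 0.04  0.05 -0.01]
0.076 [ 0.5186 -0.234   0.0758] [-0.3  0.7  1.3] [-0.01 -0.    0.  ]
0.073 [ 0.5186 -0.234   0.0728] [-0.5 -0.5  0.7] [-0.02  0.05 -0.04]
0.07 [ 0.5186 -0.234   0.0698] [-0.7  0.3 -0.5] [ 0.02 -0.06 -0.01]
0.067 [ 0.5186 -0.234   0.0668] [1.1 1.1 1.4] [0.01 0.01 0.01]
0.0665 [ 0.5187 -0.234   0.0665] [0.9 0.4 1.9] [-0.01 -0.02  0.03]
18.1167 0.05882020441279788
low 18.1167 [ 0.5187 -0.234   0.0665] [ 0.56  0.67 -0.34  2.07  0.47  0.48 -0.18] [ 1.   0.1 -4.3]
```

View pics/low.png

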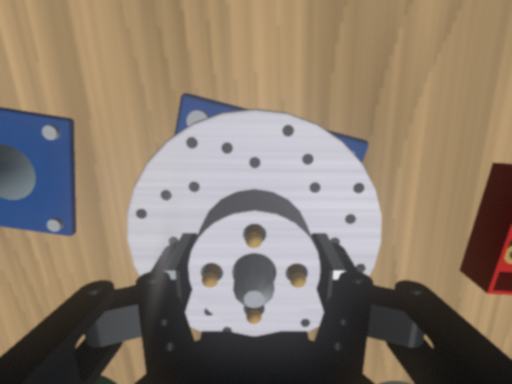

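The studs are in all four holes at (255,236), (212,275), (297,275) and (255,315), and the pilot is in the bore at (254,295). There was no contact force on the way down. I lower it the last 2 mm in small steps until I feel the seat.

```bash
python3 - <<'E'
from h import *
x,y=.5187,-.2340
f0=np.array([-.7,1.,-5.2])
for z in np.arange(.066,.0619,-.0004):
    line_to([x,y,z],velocity=.02); hold(.1); o=observe(); df=o["ft_force"]-f0
    print(round(z,4),o["ee_pos"].round(4),df.round(1))
    if df[2]>7: print("SEATED"); break
print(o["time_s"]); snap("seat")
E
```

```text
0.066 [ 0.5187 -0.234   0.066 ] [0.5 0.1 0.7]
0.0656 [ 0.5187 -0.234   0.0656] [ 0.5 -0.9  1.1]
0.0652 [ 0.5187 -0.234   0.0652] [ 0.6 -1.6  0. ]
0.0648 [ 0.5188 -0.234   0.0648] [ 1.6 -1.2  0.6]
0.0644 [ 0.5188 -0.234   0.0648] [-2.3 -0.8 10.1]
SEATED
19.9167
seat 19.9167 [ 0.5188 -0.234   0.0648] [ 0.55  0.67 -0.34  2.07  0.47  0.47 -0.18] [-3.   0.2  4.9]
```

```bash
python3 - <<'E'
from h import *
set_gripper(.085); hold(.3); o=observe(); print(o["opening"],o["ee_pos"].round(4),o["ft_force"].round(1))
line_to([.5187,-.2340,.16],velocity=.08)
psi=0.3-np.radians(19.4); zd=np.array([-np.sin(psi),np.cos(psi),0])
line_to(np.array([.5187,-.2340,.27])-.06*zd,velocity=.15); hold(.3)
snap("done")
for n in ("scene","top"):
    p,d=get_image(n); cv2.imwrite(f"pics/{n}1.png",cv2.cvtColor(p,cv2.COLOR_RGB2BGR)); np.save(f"pics/{n}1.npy",d)
import pickle
o,p,d,C=pickle.load(open("pics/done.pkl","rb"))
for r,lab in ((.05,"ring"),(.06,"ring")):
  for a in range(0,360,45):
    X=[.519+r*np.cos(np.radians(a)),-.2342+r*np.sin(np.radians(a)),.063]; u,v=proj("",X,C=C); u,v=int(round(u)),int(round(v)); print(lab,a,world("",u,v,d=d[v,u],C=C).round(4)[2] if 0<=v<384 else None,end="; ")
a=cv2.imread("pics/done.png"); b=cv2.imread("pics/scene1.png")
cv2.imwrite("pics/fin.png",np.hstack([cv2.resize(a[30:230,155:355],(400,400)),cv2.resize(b[150:290,90:230],(400,400))]))
E
```

```text
0.08527276175549717 [ 0.5187 -0.234   0.0644] [ 0.9 -0.4 -0.1]
done 23.275 [ 0.5163 -0.2936  0.2695] [ 0.78  0.44 -0.5   1.84  0.26  0.92  0.12] [-0.5 -0.6 -0.1]
ring 0 0.0641; ring 45 0.0627; ring 90 0.0631; ring 135 0.0634; ring 180 0.0646; ring 225 0.0633; ring 270 0.0628; ring 315 0.0635; ring 0 0.063; ring 45 0.0633; ring 90 0.0632; ring 135 0.0638; ring 180 0.064; ring 225 0.064; ring 270 0.0631; ring 315 0.0645;
```

View pics/fin.png

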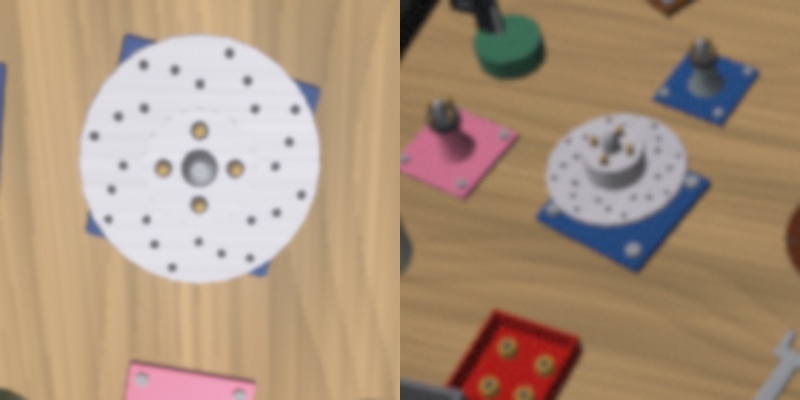

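View pics/scene1.png

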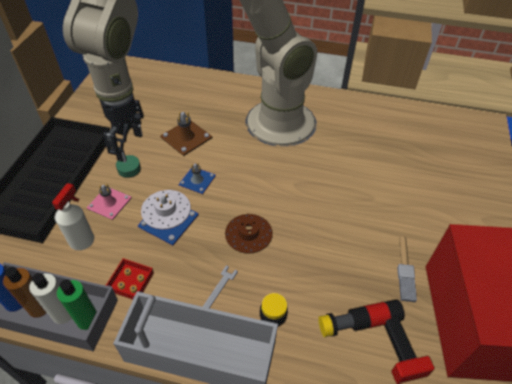

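The disc sits level: the ring's top reads 63–64 mm all round, against 63 expected. All four studs are centred in their holes, and everything else is where it was. The gripper is in the air (z = 0.27).

```bash
python3 -c "
from workcell import *
print(close_job())"
```

```text
the job is handed in; nothing more can be done
None
```

The bright 4-hole disc is on the large blue hub stand, fully home and released, and the job is handed in at about 23 s of the 72 s allowed.

- **Fit:** I gripped the disc by its hat and turned it about 19.4° to match the studs seen in the wrist picture. It went over the pilot and studs without any clear contact force.
- **Seating:** It seated at the expected height (TCP z 0.0648 m), where the upward force rose to about 10 N.
- **After letting go:** The ring's top measured 62.7–64.6 mm at 16 points around it, against 63 mm expected for flush. All four studs showed centred in their holes.
- **Surroundings:** In the last scene picture the rusty disc and the other items looked unmoved. The gripper was clear above the bench with about zero wrist force.

Nothing failed. Closing the gripper did give a brief upward force of about 9 N, probably the fingertips touching the ring as they swung forward. An ellipse fit to the disc's ring also put its centre about 3.6 mm away from where the holes did. I put that down to perspective and used the holes, which a second view confirmed.

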